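Tip an angle bracket onto its long leg and clamp it in the drilling fixture

ROBOT

A 6-joint arm with a two-finger parallel gripper is mounted at the origin on the work surface; the furniture and walls round the work are solid. World frame = base frame: x ahead of the robot, y to its left, z up, the work surface at z = 0. Lengths are in mm, angles in rad, forces in N, time in s.
With the tool pointing down it reaches from about 275 to 1000 mm from the base axis. Payload 8.4 kg.
Tool frame: the origin (TCP) lies on the centre line of the jaws, within the pads' length; the fingertips stand r.tip_reach ahead of it and the grasp point (between the pads) lies 11 mm behind it (r.tip_reach is the distance from the TCP to the fingertips, in mm); z points along the fingers, y is the line along which they close (so a half turn about z gives the same grasp; the last joint's range is limited). The gripper opens to 85 mm and grips with 20 to 120 N. Pads are 22 mm wide; open, the fingers measure 114 mm over their backs; the gripper's body (76 mm by 85 mm) begins 54 mm behind the grasp point. The pads swing forward as they close: fully open they stand 13 mm farther back than shut.
Start: joints at [-1.205, 0.353, 1.633, -0, 1.155, -0.002], TCP at [224.726, -583.203, 239.281] pointing down, gripper open.
Joint ranges: [-2.63, 2.63], [-0.92, 2.1], [0.06, 2.66], [-1.3, 4.44], [0, 2.69], [-3.02, 3.02]. Speed limits (rad/s): [2.22, 2.22, 2.79, 3.14, 3.14, 3.14].

INTERFACE

Orientations are given as [roll, pitch, yaw] about the fixed x, y, z axes, in that order (R = Rz(yaw) Ry(pitch) Rx(roll)).
In Python, from rig import r gives the robot as it stands.
- The arm moves only by the tool carry_out, never from a script. Its argument "targets" is a list of rows, each an object with "dp": the shift along the tool's x, y, z in mm, a list of three; "yaw": the turn about the tool's z in degrees. A call has 1 to 12 rows; each row is the pose to reach, as a shift and turn from the pose commanded when the call began, along the tool's axes at that moment; what a row does not reach only later rows make up. A row lasts 1/8 s, in which the tool goes at most 62.5 mm and 10.7 degrees, less where a joint would pass 70% of its speed; a pose out of reach is approached as far as the arm can. A call with a gripper value outside its range is refused whole. "fingers" is the opening, from -1 (shut) to 1 (fully open), so that 0 is half open, set as the call begins (left out, the last holds). The fingers move at their own pace and stop on an object; "grip_force" is the grip in N (left out, the last holds). Time passes only in rows, so rows that repeat a pose let the fingers close. It gives the time, the measured TCP pose, the force, the opening and the grip force at its end, in the units of the state.
- r.sense(): the state, without advancing time (a new reading comes with each control period).
- r.grab_frame(name): name is "side" or "top"; returns the picture (384x512x3 uint8, red, green, blue); there is no depth.
- r.get_calibration(name): a dict with "fx", "fy", "cx", "cy" (pixels), "dist_coeffs" ([k1, k2, p1, p2, k3] as OpenCV has them; the pictures are not rectified), "rvec" (rotation vector, rad) and "tvec" (3), from world to camera coordinates, as OpenCV has them. Camera axes: x right, y down, z forward; pixel columns grow to the right and rows downward; lengths in mm; the calibration is good to about 2 mm. A picture is of the moment at which its call begins. get_calibration takes no time and is no camera call.
- r.sign_off(): hands the job in; it is judged then, once.
The state is a dict: "clock": time; "qpos": joint angles; "qvel": joint speeds; "joint_efforts": joint torques, N m; "eef_pos": TCP position; "tcp_rot": TCP orientation; "contact_force": force on the tool from outside, world axes, zero at the start; "wrist_torque": the same for the moment, N m; "opening": opening from 0.0 (shut) to 1.0 (fully open); "grasp_force": force on a finger pad.
Only numpy, scipy, OpenCV 4.12 (cv2) and the standard library are available. Lean on these libraries where they do the work, as an engineer would, in place of code of your own. Each camera call takes 0.05 s, during which the arm holds its last target. There are 200 camera calls.

TASK

The bracket's short leg is drilled and its long leg is next. Without lifting it off the fixture's rail, roll the bracket over its heel so that it comes down on its long leg, lowering it under control and not letting it fall; slide it along the rail, straight and centred, until its heel butts against the end stop; then swing the clamp handle fully over so that the toggle clamp locks down on the bracket. Leave the loose tools round the fixture where they are.

Things in the scene. Friction and masses are not known exactly. Their poses are not given: they have to be found in the camera images.
- bracket: Loose steel angle bracket, 0.5-0.9 kg, 56 mm wide, 8 mm thick, outer legs 130 mm and 75 mm (short leg has two holes). Origin: middle of the outer corner edge (heel). Own x along the heel edge, y from the heel along the short leg, z along the long leg. Starts standing on the rail on its short leg, which points to the end stop, long leg upright. It must roll away from the stop, own y turning up.
- bracket_long (a point): Centre of the bracket's long leg (half-way up, mid-thickness, mid-width): own (0, 4, 65) mm. Axes as the bracket. The leg overhangs the 40 mm rail by about 8 mm on either side, so it can be gripped across its 56 mm width even when it lies flat. It turns stiffly between gripping fingers and slips in them, so it may hang some degrees off the rail until pressed down.
- jig_stop (a point): Fixed fixture: point on the rail's top (40 mm above the bench), centre line, at the face of the end stop. Own y along the rail towards the stop, x across it towards the clamp, z up. Rigid stop: 40 mm wide, 26 mm above the rail. The bracket is home when its heel edge lies here, upright short leg flat on the stop, long leg along the rail.
- jig: The whole fixed fixture; axes as jig_stop; origin on the bench under the rail's centre line, 105 mm before the stop face. Rail 40 mm wide, its top at 40 mm, from y = -145 mm to the stop at y = 105 mm, on a base plate 10 mm thick, x -50 to 161 mm, y -155 to 135 mm. The toggle clamp stands at x = 60 to 150 mm, y = 63 mm.
- clamp_pad: Sprung rubber pad on the toggle clamp's arm, 17 mm across. Origin on the arm; the pad's face is 32 mm along own -x. Open: the arm stands upright beside the rail, 76 mm from its centre line, its top 163 mm above the bench, pad facing the rail (face 44 mm from the centre line). Shut: the arm lies across the rail and the pad presses on the long leg 42 mm from the heel with some 11 N.
- clamp_handle (a joint): Handle angle of the toggle clamp, rad: 0 open (upright), growing as it swings outward from the rail and down; dead centre 1.44, end of travel 1.50 (handle nearly level, clamp locked). Friction holds it where left, but the last third takes up to 10 N at the grip against the pad's spring, and it may spring back if let go before dead centre. The arm follows it.
- handle_grip (a point): Middle of the handle's round rubber grip, 18 mm thick, 64 mm from the handle's pivot; the grip runs from 26 to 90 mm from the pivot. Free on all sides; it can be pinched from above along the fixture's y direction.
- handle_pivot (a point): Fixed pivot of the handle on the fixture, 78 mm above the bench; it turns about the fixture's y axis. Axes as the fixture.
- tape_measure: Bystander: tape measure, 66x82x37 mm, on the bench. Origin under its centre.
- file: Bystander: hand file, 27x303x28 mm, on the bench. Origin under its centre.
- lock_pliers: Bystander: locking pliers, 198x74x19 mm, on the bench. Origin under its centre.
Things that resemble listed ones, but are neither listed nor needed, are in the scene too. What is shaped like the bracket but purple is not meant.

How it is judged (in metres and radians):
At the end, for the whole second after the job is handed in: Bracket at rest on its long leg (within 3 deg), heel within 3 mm of the stop face, 8 mm of the rail's centre line and 4 mm of the rail's height, square within 3 deg; clamp handle past 1.44 and the pad pressing on the bracket with over 6 N (angle between bracket's own y axis and vertical below 0.05 rad and z of bracket in the frame of jig_stop between -0.004 and 0.004 m and y of bracket in the frame of jig_stop between -0.003 and 0.003 m and x of bracket in the frame of jig_stop between -0.008 and 0.008 m and angle between the x axis of bracket and the x axis of jig_stop, either way round below 0.05 rad and value of joint clamp_handle above 1.44 rad and contact force between clamp_pad and bracket above 6 N and linear speed of bracket below 0.02 m/s); the robot touches nothing.
It fails at once if the bracket's heel is lifted more than 20 mm off the rail (z of bracket in the frame of jig_stop above 0.02 m).
It fails at once if the bracket falls over instead of being lowered (turns faster than 5 rad/s before it is within 9 degrees of lying flat) (angular speed of bracket above 5 rad/s and angle between bracket's own y axis and vertical above 0.15 rad).
It fails at once if the tape measure is moved more than 20 mm (distance of tape_measure from where it was at the start of the episode above 0.02 m).
It fails at once if the file is moved more than 20 mm (distance of file from where it was at the start of the episode above 0.02 m).
It fails at once if the lock pliers is moved more than 20 mm (distance of lock_pliers from where it was at the start of the episode above 0.02 m).
It also fails if it takes over 64 s, if anything falls off the work surface, if the arm or the gripper's body presses on something with over 40 N, if the wrist force passes 120 N, or if a joint passes its speed limit or range.

## Working session

There is one attempt and no reset: what is moved stays moved. The work goes in short steps, Python scripts to look and compute and a tool call to move; the robot and the scene stay as the last step left them, time stands still between calls to the robot, and variables do not carry over. Pictures are saved under pics/ and viewed, at most 10 in all, crops included, and the job is handed in when it is done.

Besides the shell and the picture viewer there is one more tool, called after ">>>" in YAML: its name, and indented under it one key for each argument. carry_out: Moves the arm, as the interface text tells. Its arguments: {"type":"object","properties":{"targets":{"type":"array","items":{"type":"object","properties":{"dp":{"type":"array","items":{"type":"number"}},"yaw":{"type":"number"}}}},"fingers":{"type":"number"},"grip_force":{"type":"number"}},"required":["targets"]}

```bash
mkdir -p pics; ls; python3 - <<'E'
from rig import r
import cv2
for n in("side","top"):
    cv2.imwrite(f"pics/{n}0.png",r.grab_frame(n)[:,:,::-1]); c=r.get_calibration(n); print(n,c)
print(r.sense(), r.tip_reach)
E
```

```text
pics
side {'fx': 377.2633465270553, 'fy': 377.2633465270553, 'cx': 254.53654787318965, 'cy': 192.48436095944163, 'dist_coeffs': array([0.00932475, 0.        , 0.        , 0.        , 0.        ]), 'rvec': array([ 0.62884495, -2.31084817,  1.55443788]), 'tvec': array([426.26599077, 173.68537246, 865.06970391])}
top {'fx': 428.9694924808859, 'fy': 428.9694924808859, 'cx': 260.93093661188374, 'cy': 189.38197194828825, 'dist_coeffs': array([-0.13070561,  0.        ,  0.        ,  0.        ,  0.        ]), 'rvec': array([ 2.17747911, -2.13979621,  0.11367657]), 'tvec': array([  55.22933555,  486.81553441, 1550.66929694])}
{'clock': 0.1, 'qpos': array([-1.20540390e+00,  3.53577884e-01,  1.63403900e+00, -1.26869305e-05,
        1.15519619e+00, -2.38914960e-03]), 'qvel': array([-0.00054716, -0.00273162, -0.00237135,  0.0010435 , -0.00051257,
        0.00151848]), 'joint_efforts': array([-1.12307216e-04, -6.06356978e+01, -3.42818892e+01,  9.14506700e-05,
        3.83118328e-03,  1.07836368e-05]), 'eef_pos': array([ 224.57477148, -582.82622641,  238.64625963]), 'tcp_rot': array([-3.14037221e+00,  8.68489888e-06,  3.67786707e-01]), 'contact_force': array([-0.58305643,  0.26093585, -0.37826403]), 'wrist_torque': array([ 0.00329366, -0.02341772,  0.00430835]), 'grasp_force': 0.0, 'opening': 1.0011112784592455} 8.0
```

View pics/top0.png

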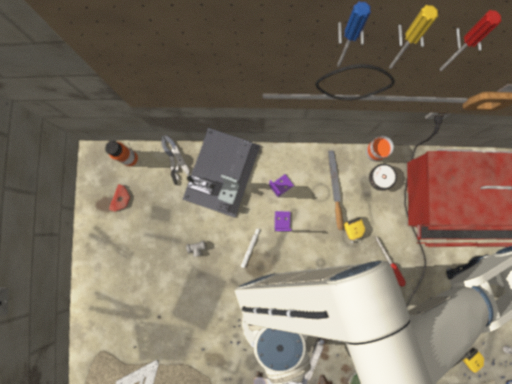

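View pics/side0.png

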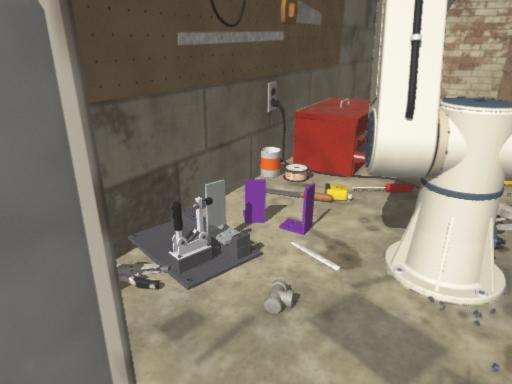

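The fixture is at top (222,172) and side (195,245). The grey upright angle at side (215,205) stands on the rail and is the bracket. The two purple angles at side (255,200) and (300,210) are the decoys. I'll confirm this in an enlarged crop.

```bash
cat > h.py <<'E'
import numpy as np, cv2
from rig import r
C={n:r.get_calibration(n) for n in("side","top")}
def K(c): return np.array([[c["fx"],0,c["cx"]],[0,c["fy"],c["cy"]],[0,0,1.]])
def ray(n,px):
    c=C[n]; u=cv2.undistortPoints(np.array([[px]],float),K(c),c["dist_coeffs"])[0,0]
    R=cv2.Rodrigues(c["rvec"])[0]; return -R.T@c["tvec"], R.T@np.array([u[0],u[1],1])
def onz(n,px,z):
    o,d=ray(n,px); return o+d*(z-o[2])/d[2]
def proj(n,P):
    c=C[n]; return cv2.projectPoints(np.array(P,float).reshape(-1,1,3),c["rvec"],c["tvec"],K(c),c["dist_coeffs"])[0][:,0]
def tri(p,q):
    (o,d),(s,e)=ray("side",p),ray("top",q)
    A=np.c_[d,-e]; t=np.linalg.lstsq(A,s-o,rcond=None)[0]; a,b=o+t[0]*d,s+t[1]*e
    return (a+b)/2,np.linalg.norm(a-b)
def crop(n,x0,y0,x1,y1,k,img=None):
    i=r.grab_frame(n)[:,:,::-1] if img is None else img
    return cv2.resize(i[y0:y1,x0:x1],None,fx=k,fy=k,interpolation=cv2.INTER_CUBIC)
E
python3 - <<'E'
from h import *
a=crop("top",155,120,275,225,4,cv2.imread("pics/top0.png")) 
b=crop("side",120,170,270,300,4,cv2.imread("pics/side0.png"))
cv2.imwrite("pics/b.png",b);cv2.imwrite("pics/a.png",cv2.resize(crop("top",175,122,270,222,1,cv2.imread("pics/top0.png")),None,fx=6,fy=6,interpolation=2))
for n in C:
    print(n,ray(n,(256,192)))
E
```

```text
side (array([  1.24348406, 851.15989137, 485.53083237]), array([ 0.46053715, -0.80347638, -0.37729027]))
top (array([ 306.57816026,   48.54774027, 1596.3294964 ]), array([ 0.10724662,  0.02099977, -0.99409585]))
```

View pics/a.png

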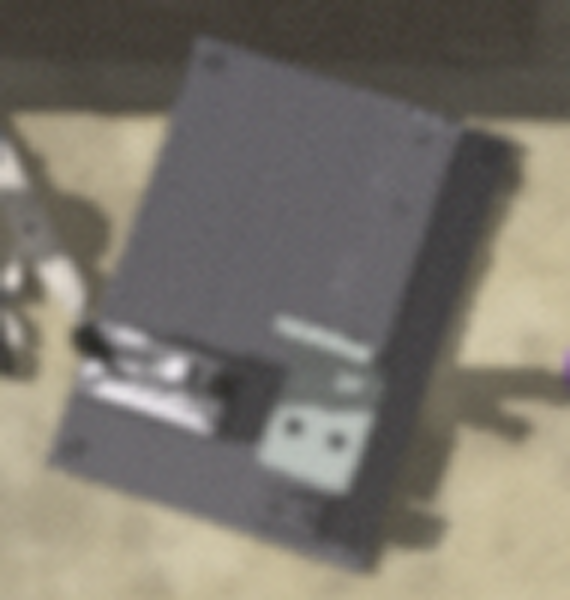

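View pics/b.png

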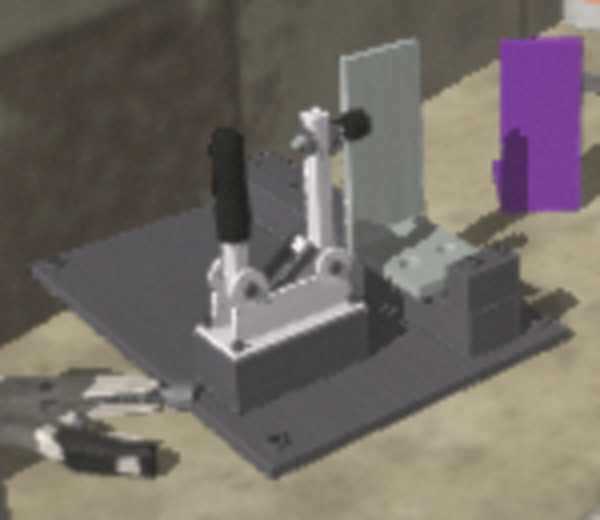

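The crops confirm it. The grey-green angle with two holes, at top (225-237,175-204) and side (205-225,180-245), stands on the rail and points at the stop. The clamp is open: handle at side (177,220), pad at (209,201). The purple ones aren't on the fixture. Next I'll fit the fixture and bracket poses.

```bash
cat >> h.py <<'E'
def fit(loc,W):
    L=np.array(loc,float);W=np.array(W)[:,:2];l=L.mean(0);w=W.mean(0)
    H=(L-l).T@(W-w);U,S,V=np.linalg.svd(H);D=np.diag([1,np.linalg.det(V.T@U.T)]);R=V.T@D@U.T
    return R,w-R@l,np.linalg.norm((R@L.T).T+w-R@l-W,axis=1)
E
python3 - <<'E'
from h import *
ta=lambda x,y:(175+x/6-.4,122+y/6-.4); sb=lambda x,y:(120+x/4-.4,170+y/4-.4)
W=[onz("top",ta(*p),10) for p in [(200,40),(463,125),(370,570),(50,463)]]+[onz("side",sb(*p),10) for p in[(30,268),(272,468),(570,328)]]
loc=[(161,-155),(-50,-155),(-50,135),(161,135),(161,-155),(161,135),(-50,135)]
R,t,e=fit(loc,W);print(np.round(W,1),R,t,e,"y-dir deg",np.degrees(np.arctan2(R[1,1],R[0,1])))
print("corners0-3",fit(loc[:4],W[:4])); print("s",fit(loc[4:],W[4:]))
inv=lambda P:R.T@(np.array(P)[:2]-t)
for nm,p in {"long top far-left":(275,316),"long top far right":(372,352),"toe L":(258,460),"toe R":(345,494)}.items():
    z=170 if "long" in nm else 48
    P=onz("top",ta(*p),z);print(nm,P,inv(P))
for nm,p,z in [("long L",(340,55),170),("long R",(416,40),170),("toe",(415,298),48)]:
    P=onz("side",sb(*p),z);print("side",nm,P,inv(P))
print(np.linalg.norm(onz("top",ta(275,316),170)-onz("top",ta(372,352),170)))
E
```

```text
[[718.5 269.8  10. ]
 [665.7 101.7  10. ]
 [384.9 153.3  10. ]
 [447.6 354.5  10. ]
 [713.9 273.7  10. ]
 [443.9 359.4  10. ]
 [378.9 160.3  10. ]] [[ 0.27411106 -0.96169804]
 [ 0.96169804  0.27411106]] [527.15495348 168.14667455] [10.90477347 24.31798812  3.94547199  8.22393868  9.4056398   2.51272018
  5.6728033 ] y-dir deg 164.0909537989095
corners0-3 (array([[ 0.25954293, -0.96573157],
       [ 0.96573157,  0.25954293]]), array([530.09904723, 168.82186786]), array([14.65671611, 21.41253264,  2.89017735,  7.76940526]))
s (array([[ 0.30163702, -0.95342284],
       [ 0.95342284,  0.30163702]]), array([521.44085297, 166.44881746]), array([3.93706351, 2.89716554, 1.50919855]))
long top far-left [518.44981396 199.61295535 170.        ] [27.87488565 16.99697124]
long top far right [498.96281984 144.59066508 170.        ] [-30.38154387  20.65535701]
toe L [448.33243887 220.31815553  48.        ] [28.56708808 90.10423805]
toe R [428.64738288 167.0339574   48.        ] [-28.07211257  94.4295298 ]
side long L [516.40524526 194.87628157 170.        ] [22.75919685 17.6648543 ]
side long R [492.76331883 150.96703145 170.        ] [-25.9487566   28.36523755]
side toe [441.11754754 232.28992115  48.        ] [ 38.10263014 100.3243783 ]
58.371186095235025
```

```bash
python3 - <<'E'
from h import *
ta=lambda x,y:(175+x/6-.4,122+y/6-.4); sb=lambda x,y:(120+x/4-.4,170+y/4-.4)
W=[onz("top",ta(*p),10) for p in [(200,40),(520,143),(372,572),(50,463)]]+[onz("side",sb(*p),10) for p in[(30,268),(272,468),(570,328)]]
loc=[(161,-155),(-50,-155),(-50,135),(161,135),(161,-155),(161,135),(-50,135)]
R,t,e=fit(loc,W);print(R,t,e,"y-dir deg",np.degrees(np.arctan2(R[1,1],R[0,1])))
print("top",fit(loc[:4],W[:4])); print("s",fit(loc[4:],W[4:]))
inv=lambda P:R.T@(np.array(P)[:2]-t)
for nm,p in {"long top far-left":(275,316),"long top far right":(372,352),"toe L":(258,460),"toe R":(345,494)}.items():
    z=170 if "long" in nm else 48
    P=onz("top",ta(*p),z);print(nm,P,inv(P))
# stop, handle, pad
for z,loc in [(66,(0,105)),(66,(20,105)),(66,(-20,105)),(40,(-20,-145)),(40,(20,-145))]:
    P=[*(R@np.array(loc)+t),z]; s=proj("side",P)[0];q=proj("top",P)[0]
    print(loc,np.round(P),"b",(s-[120,170])*4,"a",(q-[175,122])*6)
for nm,s,q in [("handle top",(228,132),(95,337)),("bracket topL",(340,55),(275,316)),("bracket topR",(416,40),(372,352))]:
    P,g=tri(sb(*s),ta(*q));print(nm,P,inv(P),g)
E
```

```text
[[ 0.30144905 -0.95348228]
 [ 0.95348228  0.30144905]] [523.39358002 163.09919516] [1.25744093 3.41163972 5.76135531 5.20413857 6.95902817 2.22888948
 4.20589538] y-dir deg 162.4553425099732
top (array([[ 0.30074215, -0.95370549],
       [ 0.95370549,  0.30074215]]), array([524.88063537, 160.56615998]), array([3.48538636, 3.07478336, 2.96464458, 3.0581805 ]))
s (array([[ 0.30163702, -0.95342284],
       [ 0.95342284,  0.30163702]]), array([521.44085297, 166.44881746]), array([3.93706351, 2.89716554, 1.50919855]))
long top far-left [518.44981396 199.61295535 170.        ] [33.32492989 15.72083184]
long top far right [498.96281984 144.59066508 170.        ] [-25.0121851   17.71491815]
toe L [448.33243887 220.31815553  48.        ] [31.93015505 88.81806986]
toe R [428.64738288 167.0339574   48.        ] [-24.80942544  91.52495089]
(0, 105) [423. 195.  66.] b [474.54028661 249.40985881] a [293.81292446 497.32285916]
(20, 105) [429. 214.  66.] b [447.87689031 260.41180974] a [262.27068975 486.68427974]
(-20, 105) [417. 176.  66.] b [500.45629764 238.71716601] a [325.41571488 507.97444086]
(-20, -145) [656. 100.  40.] b [270.21789029 147.67596242] a [461.07828297 127.7590331 ]
(20, -145) [668. 138.  40.] b [221.1751865  163.46829615] a [399.83239574 107.76414275]
handle top [506.83388529 302.79810691 163.46331379] [128.20853326  57.90148041] 2.4468054897679066
bracket topL [516.43773847 198.23762612 171.4314118 ] [31.40703958 17.22471847] 4.281617964066642
bracket topR [498.57379447 144.29964199 166.91392288] [-25.40694179  17.99811832] 1.8735291635695894
```

>>> carry_out:
  targets:
    - {"dp": [40, -45, -30], "yaw": 5}
    - {"dp": [532, -604, -40], "yaw": 38.6}
    - {"dp": [532, -604, -40], "yaw": 38.6}
    - {"dp": [532, -604, -40], "yaw": 38.6}
    - {"dp": [532, -604, -40], "yaw": 38.6}
    - {"dp": [532, -604, -40], "yaw": 38.6}
    - {"dp": [532, -604, -40], "yaw": 38.6}
    - {"dp": [532, -604, -40], "yaw": 38.6}
    - {"dp": [532, -604, -40], "yaw": 38.6}
    - {"dp": [532, -604, -40], "yaw": 38.6}
    - {"dp": [532, -604, -40], "yaw": 38.6}
    - {"dp": [532, -604, -40], "yaw": 38.6}
  fingers: 1
  grip_force: 25

```text
clock: 1.6
eef_pos: [480.9, 110.6, 278.2]
tcp_rot: [3.141, -0.0, -0.305]
contact_force: [1.3, -1.1, 0.6]
opening: 1.002
grasp_force: 0.0
```

>>> carry_out:
  targets:
    - {"dp": [0, 0, 0], "yaw": 0}
    - {"dp": [0, 0, 0], "yaw": 0}

```text
clock: 1.85
eef_pos: [480.1, 108.4, 277.7]
tcp_rot: [3.141, 0.001, -0.305]
contact_force: [-0.0, 0.1, -0.4]
opening: 0.997
grasp_force: 0.0
```

```bash
python3 - <<'E'
from h import *
s=r.sense();print(s["eef_pos"],s["tcp_rot"],s["qpos"])
def grey(i,x0,y0,x1,y1):
    h=cv2.cvtColor(i,cv2.COLOR_RGB2HSV);m=np.zeros(h.shape[:2],bool);m[y0:y1,x0:x1]=True
    return h,m
i=r.grab_frame("top");h,m=grey(i,180,150,260,215)
cv2.imwrite("pics/top1.png",i[:,:,::-1])
# bracket colour stats
i0=cv2.cvtColor(cv2.imread("pics/side0.png"),cv2.COLOR_BGR2HSV);print("side long",i0[200,215],i0[210,220],"toe",i0[234,224],"rail",i0[250,235],"plate",i0[235,170])
i0=cv2.cvtColor(cv2.imread("pics/top0.png"),cv2.COLOR_BGR2HSV);print("top toe",i0[198,228],i0[202,230],"plate",i0[160,220])
E
```

```text
[480.10084983 108.39074562 277.70398891] [ 3.14062708e+00  1.02295961e-03 -3.04694461e-01] [ 2.19216894e-01  1.06188086e-01  1.86489699e+00 -3.51936056e-04
  1.17187640e+00  2.09484411e+00]
side long [ 60  10 123] [ 60  11 119] toe [ 49  12 175] rail [135   5  98] plate [150   9  88]
top toe [ 64   9 193] [ 68   6 174] plate [138  12 103]
```

>>> carry_out:
  targets:
    - {"dp": [2, -34, 20], "yaw": 0}
    - {"dp": [4, -68, 60], "yaw": 0}
    - {"dp": [4, -68, 88], "yaw": 0}
    - {"dp": [4, -68, 88], "yaw": 0}

```text
clock: 2.4
eef_pos: [503.3, 170.3, 188.4]
tcp_rot: [3.139, 0.004, -0.307]
contact_force: [-0.4, -0.2, -0.3]
opening: 1.001
grasp_force: 0.0
```

```bash
python3 - <<'E'
from h import *
print(r.sense()["eef_pos"])
a=crop("side",140,120,270,260,4);cv2.imwrite("pics/c.png",a)
E
```

```text
[503.33228202 170.34257587 188.39089957]
```

View pics/c.png

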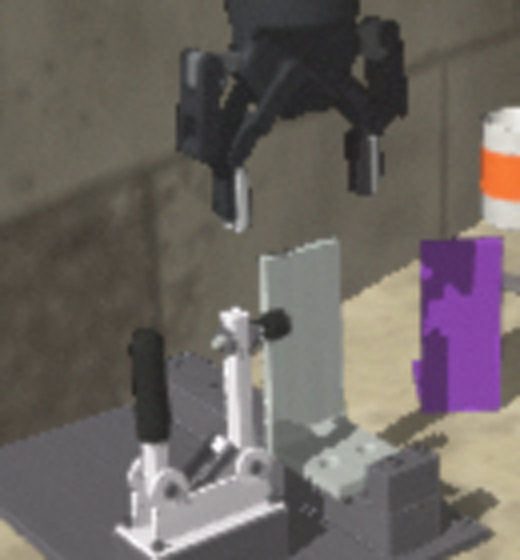

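The gripper is centred over the long leg: pad faces at crop 248 and 352, leg at 262-340. Next I'll descend and grip.

>>> carry_out:
  targets:
    - {"dp": [0, 0, 30], "yaw": 0}
    - {"dp": [0, 0, 59], "yaw": 0}
    - {"dp": [0, 0, 59], "yaw": 0}

```text
clock: 2.82
eef_pos: [504.5, 171.0, 131.3]
tcp_rot: [3.141, 0.001, -0.307]
contact_force: [-0.9, -0.0, 0.3]
opening: 0.999
grasp_force: 0.0
```

>>> carry_out:
  targets:
    - {"dp": [0, 0, 0], "yaw": 0}
    - {"dp": [0, 0, 0], "yaw": 0}
    - {"dp": [0, 0, 0], "yaw": 0}
    - {"dp": [0, 0, 0], "yaw": 0}
    - {"dp": [0, 0, 0], "yaw": 0}
    - {"dp": [0, 0, 0], "yaw": 0}
  fingers: -1
  grip_force: 25

```text
clock: 3.58
eef_pos: [506.1, 172.0, 133.1]
tcp_rot: [-3.141, -0.003, -0.306]
contact_force: [-0.4, -3.0, 5.8]
opening: 0.65
grasp_force: 26.4
```

>>> carry_out:
  targets:
    - {"dp": [5, 0, 1], "yaw": 0}
    - {"dp": [9, 0, 1], "yaw": 0}
    - {"dp": [18, 0, 2], "yaw": 0}
    - {"dp": [27, 0, 3.5], "yaw": 0}
    - {"dp": [36, 0, 6], "yaw": 0}
    - {"dp": [44, 0, 9], "yaw": 0}
    - {"dp": [52, 0, 13], "yaw": 0}
    - {"dp": [52, 0, 13], "yaw": 0}

```text
clock: 4.58
eef_pos: [555.8, 156.0, 119.1]
tcp_rot: [-3.141, -0.002, -0.306]
contact_force: [0.9, -3.9, 5.1]
opening: 0.649
grasp_force: 27.0
```

```bash
python3 - <<'E'
from h import *
print(r.sense()["eef_pos"])
a=crop("side",140,120,270,260,4);cv2.imwrite("pics/d.png",a)
E
```

```text
[555.82167509 156.00724405 119.11953622]
```

View pics/d.png

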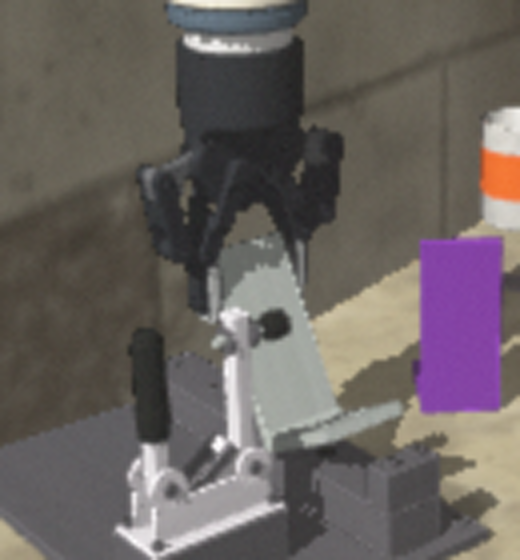

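The picture shows the bracket tilted about 30°, heel on the rail at crop (270,440), with the toe lifting at (400,410). It's rolling as planned, so I'll carry on.

>>> carry_out:
  targets:
    - {"dp": [8, 0, 5], "yaw": 0}
    - {"dp": [15, 0, 10], "yaw": 0}
    - {"dp": [22, 0, 16], "yaw": 0}
    - {"dp": [29, 0, 22], "yaw": 0}
    - {"dp": [34, 0, 29], "yaw": 0}
    - {"dp": [40, 0, 37], "yaw": 0}
    - {"dp": [44, 0, 45], "yaw": 0}
    - {"dp": [48, 0, 53], "yaw": 0}
    - {"dp": [51, 0, 61], "yaw": 0}
    - {"dp": [53, 0, 70], "yaw": 0}
    - {"dp": [53, 0, 70], "yaw": 0}

```text
clock: 6.0
eef_pos: [604.9, 140.6, 47.1]
tcp_rot: [-3.142, 0.001, -0.306]
contact_force: [3.0, -1.2, -0.0]
opening: 0.649
grasp_force: 26.8
```

```bash
python3 - <<'E'
from h import *
print(r.sense()["eef_pos"])
a=crop("side",140,140,270,260,4);cv2.imwrite("pics/e.png",a)
E
```

```text
[604.92600849 140.56669123  47.12096994]
```

View pics/e.png

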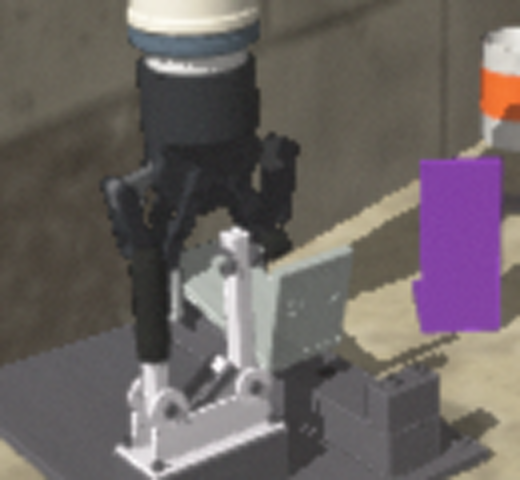

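>>> carry_out:
  targets:
    - {"dp": [1, 0, 5], "yaw": 0}
    - {"dp": [2, 0, 10], "yaw": 0}
    - {"dp": [2, 0, 14], "yaw": 0}
    - {"dp": [2, 0, 17], "yaw": 0}
    - {"dp": [2, 0, 17], "yaw": 0}

```text
clock: 6.68
eef_pos: [607.0, 139.9, 31.0]
tcp_rot: [3.142, 0.0, -0.306]
contact_force: [2.8, -1.2, -1.8]
opening: 0.65
grasp_force: 26.8
```

>>> carry_out:
  targets:
    - {"dp": [0, 0, 2], "yaw": 0}
    - {"dp": [0, 0, 4], "yaw": 0}
    - {"dp": [0, 0, 4], "yaw": 0}

```text
clock: 7.05
eef_pos: [606.9, 139.8, 27.1]
tcp_rot: [-3.142, 0.0, -0.306]
contact_force: [4.1, -1.0, -0.8]
opening: 0.653
grasp_force: 26.8
```

```bash
python3 - <<'E'
from h import *
s=r.sense();print(s["eef_pos"],s["contact_force"])
a=crop("side",160,190,250,260,8);cv2.imwrite("pics/f.png",a)
E
```

```text
[606.928006   139.83742789  27.08477017] [ 4.10428685 -1.0175581  -0.78168032]
```

View pics/f.png

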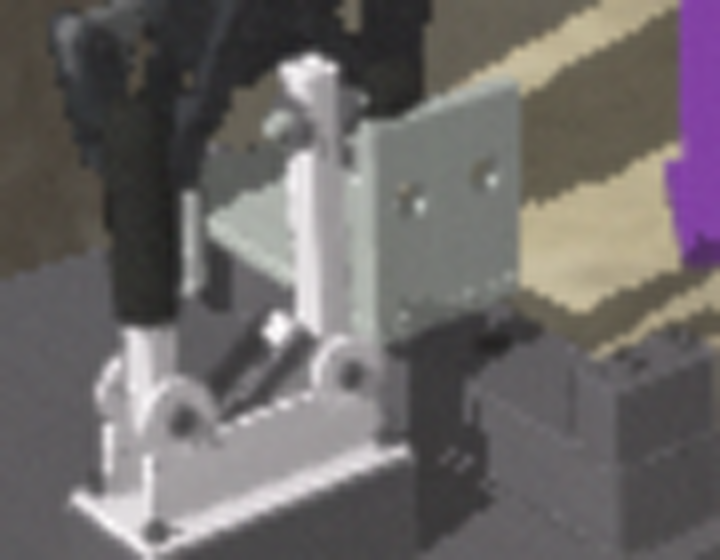

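```bash
python3 - <<'E'
from h import *
R=np.array([[.3014,-.9535],[.9535,.3014]]);t=np.array([523.4,163.1])
f=lambda x,y:(160+x/8-.4,190+y/8-.4)
for b,tp in [((374,338),(374,120)),((518,280),(518,80))]:
    P=onz("side",f(*b),40);L=R.T@(P[:2]-t)
    print("heel",P,L)
    for a in(-6,-3,0,3,6):
        th=np.radians(a);d=np.array([L[0],L[1]-75*np.sin(th)]);Q=[*(R@d+t),40+75*np.cos(th)]
        q=proj("side",Q)[0];print(a,(q-[160,190]+.4)*8,tp)
E
```

```text
heel [519.57051874 192.91782003  40.        ] [27.27708575 12.63850134]
-6 [378.87608684 126.27054976] (374, 120)
-3 [371.17993981 121.32073279] (374, 120)
0 [363.53577993 117.01165738] (374, 120)
3 [355.96606684 113.35066658] (374, 120)
6 [348.49263415 110.34285805] (374, 120)
heel [503.57216007 137.52533214  40.        ] [-30.36155676  11.19764048]
-6 [527.81200933  74.5575215 ] (518, 80)
-3 [520.01517561  69.94245013] (518, 80)
0 [512.25552936  65.94577791] (518, 80)
3 [504.55593762  62.57427435] (518, 80)
6 [496.93869754  59.83256623] (518, 80)
```

The short leg still leans about 3-4° towards the stop, so the long leg hangs slightly off the rail. I'll release so it settles flat (well inside 9°), regrip and slide.

>>> carry_out:
  targets:
    - {"dp": [0, 0, 0], "yaw": 0}
    - {"dp": [0, 0, 0], "yaw": 0}
    - {"dp": [0, 0, -5], "yaw": 0}
    - {"dp": [0, 0, -5], "yaw": 0}
  fingers: 0.7

```text
clock: 7.6
eef_pos: [607.2, 140.0, 32.7]
tcp_rot: [-3.141, -0.001, -0.306]
contact_force: [-0.1, 0.6, -0.1]
opening: 0.851
grasp_force: 0.0
```

>>> carry_out:
  targets:
    - {"dp": [0, 0, 0], "yaw": 0}
    - {"dp": [0, 0, 0], "yaw": 0}
    - {"dp": [0, 0, 0], "yaw": 0}
    - {"dp": [0, 0, 0], "yaw": 0}
    - {"dp": [0, 0, 1], "yaw": 0}
  fingers: -1
  grip_force: 30

```text
clock: 8.22
eef_pos: [607.0, 139.8, 32.4]
tcp_rot: [3.142, 0.0, -0.306]
contact_force: [-7.5, -0.6, 24.0]
opening: 0.644
grasp_force: 33.5
```

>>> carry_out:
  targets:
    - {"dp": [-5, 0, 1], "yaw": 0}
    - {"dp": [-13, 0.5, 1], "yaw": 0}
    - {"dp": [-21, 1, 1], "yaw": 0}
    - {"dp": [-29, 1.5, 1], "yaw": 0}
    - {"dp": [-37, 1.5, 1], "yaw": 0}
    - {"dp": [-45, 1.5, 1], "yaw": 0}
    - {"dp": [-53, 1.5, 1], "yaw": 0}
    - {"dp": [-60, 1.5, 1], "yaw": 0}
    - {"dp": [-66, 1.5, 1], "yaw": 0}
    - {"dp": [-72, 1.5, 1], "yaw": 0}
    - {"dp": [-76, 1.5, 1], "yaw": 0}
    - {"dp": [-78, 1.5, 1], "yaw": 0}

```text
clock: 9.72
eef_pos: [537.0, 162.6, 32.5]
tcp_rot: [-3.137, -0.009, -0.305]
contact_force: [10.2, -3.7, 10.3]
opening: 0.65
grasp_force: 32.3
```

```bash
python3 - <<'E'
from h import *
s=r.sense();print(s["eef_pos"],s["contact_force"])
a=crop("side",160,180,250,260,7);b=crop("top",185,150,260,222,7)
h=560;b=cv2.resize(b,None,fx=.6,fy=.6)
c=np.zeros((a.shape[0],a.shape[1],3),np.uint8);c[:]=a
w=np.zeros((a.shape[0],800,3),np.uint8);a2=cv2.resize(a,(450,int(a.shape[0]*450/a.shape[1])));w[:a2.shape[0],:450]=a2;w[:b.shape[0],460:460+b.shape[1]]=b
cv2.imwrite("pics/g.png",w);cv2.imwrite("pics/side_g.png",r.grab_frame("side")[:,:,::-1])
E
```

```text
[537.01383316 162.58474683  32.48207714] [10.16493406 -3.67957953 10.3237036 ]
```

View pics/g.png

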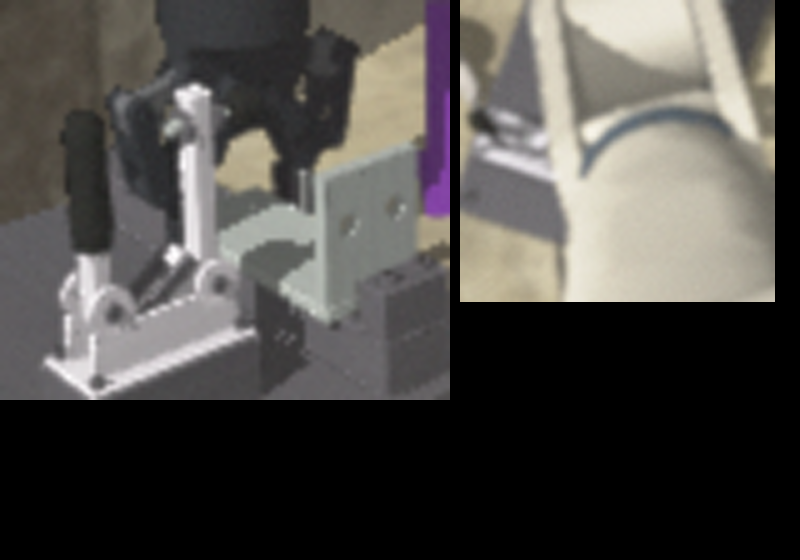

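>>> carry_out:
  targets:
    - {"dp": [-4, 1, 0], "yaw": 0}
    - {"dp": [-8, 2, 0], "yaw": 0}
    - {"dp": [-11, 3, 0], "yaw": 0}
    - {"dp": [-13, 3, 0], "yaw": 0}
    - {"dp": [-14, 3, 0], "yaw": 0}
    - {"dp": [-14, 3, 0], "yaw": 0}

```text
clock: 10.62
eef_pos: [524.7, 163.8, 32.5]
tcp_rot: [-3.136, -0.012, -0.305]
contact_force: [16.4, -6.6, 6.1]
opening: 0.648
grasp_force: 31.9
```

>>> carry_out:
  targets:
    - {"dp": [-2, 0, 0], "yaw": 0}
    - {"dp": [-4, 0, 0], "yaw": 0}
    - {"dp": [-4, 0, 0], "yaw": 0}

```text
clock: 11.0
eef_pos: [524.4, 164.2, 32.8]
tcp_rot: [-3.134, -0.018, -0.304]
contact_force: [29.8, -17.9, -4.4]
opening: 0.646
grasp_force: 33.2
```

```bash
python3 - <<'E'
from h import *
s=r.sense();print(s["eef_pos"],s["contact_force"])
a=crop("side",195,185,255,245,10);cv2.imwrite("pics/hh.png",a)
E
```

```text
[524.42061435 164.17863345  32.81271311] [ 29.78259277 -17.8657472   -4.41361197]
```

View pics/hh.png

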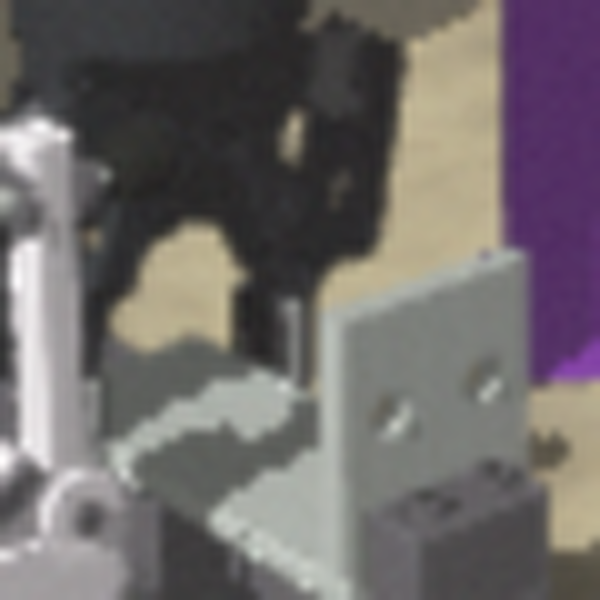

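The TCP has stalled while the push force rises, so the heel is butted on the stop. The picture agrees: the short leg at crop (335-528, 250-560) sits flush behind the stop at (365-548, 460) and is roughly centred. Next I'll relax the push, release and rise, and compute the handle position.

>>> carry_out:
  targets:
    - {"dp": [3, 0, 1], "yaw": 0}
    - {"dp": [6, 0, 1], "yaw": 0}

```text
clock: 11.3
eef_pos: [524.6, 163.9, 32.4]
tcp_rot: [-3.136, -0.007, -0.306]
contact_force: [-4.5, 7.2, 33.0]
opening: 0.647
grasp_force: 36.8
```

>>> carry_out:
  targets:
    - {"dp": [0, 0, 0], "yaw": 0}
    - {"dp": [0, 0, 0], "yaw": 0}
    - {"dp": [0, 0, 0], "yaw": 0}
    - {"dp": [0, 0, -30], "yaw": 0}
    - {"dp": [0, 0, -80], "yaw": 0}
    - {"dp": [0, 0, -140], "yaw": 0}
    - {"dp": [0, 0, -200], "yaw": 0}
    - {"dp": [0, 0, -215], "yaw": 0}
    - {"dp": [0, 0, -215], "yaw": 0}
  fingers: 0.8

```text
clock: 12.42
eef_pos: [519.9, 162.7, 244.5]
tcp_rot: [-3.141, -0.001, -0.306]
contact_force: [-0.1, 0.8, -0.7]
opening: 0.9
grasp_force: 0.0
```

```bash
python3 - <<'E'
from h import *
s=r.sense();print(s["eef_pos"],s["tcp_rot"],s["qpos"])
R=np.array([[.3014,-.9535],[.9535,.3014]]);t=np.array([523.4,163.1])
inv=lambda P:np.round(R.T@(np.array(P)[:2]-t),1)
ta=lambda x,y:(175+x/6-.4,122+y/6-.4); sb=lambda x,y:(120+x/4-.4,170+y/4-.4)
print("pivot side z78",inv(onz("side",sb(250,291),78)),"pivot front plate")
print("handle top",inv(onz("side",sb(228,134),168)),inv(onz("top",ta(95,337),168)))
print("handle low end",inv(onz("side",sb(234,240),104)))
cv2.imwrite("pics/side_i.png",r.grab_frame("side")[:,:,::-1])
i=cv2.imread("pics/side0.png");g=i.max(2)
m=np.zeros_like(g);m[195:240,165:190]=(g[195:240,165:190]<45)*255
n,l,st,c=cv2.connectedComponentsWithStats(m);print(st[1:],c[1:])
i=cv2.imread("pics/top0.png");g=i.max(2);m=np.zeros_like(g);m[165:200,180:225]=(g[165:200,180:225]<55)*255
n,l,st,c=cv2.connectedComponentsWithStats(m);print(st[1:],c[1:])
w=lambda x,y:R@np.array([x,y])+t
print("grip (128,63)",w(128,63))
E
```

```text
[519.93409936 162.73728208 244.50963636] [-3.14086421e+00 -1.02585302e-03 -3.05876033e-01] [3.00574872e-01 2.22734472e-01 1.80086976e+00 1.54203288e-05
 1.11673032e+00 2.17724010e+00]
pivot side z78 [134.2  76. ] pivot front plate
handle top [135.5  68.1] [126.2  59. ]
handle low end [134.3  63.6]
[[173 203   9  27 117]
 [172 207   2   2   3]] [[178.39316239 215.99145299]
 [172.33333333 207.66666667]]
[[189 177   4   4   9]
 [212 185   2   3   5]] [[190.11111111 178.88888889]
 [212.4        186.2       ]]
grip (128,63) [501.9087 304.1362]
```

>>> carry_out:
  targets:
    - {"dp": [-15, -33, 0], "yaw": -10}
    - {"dp": [-30, -66, 0], "yaw": -20}
    - {"dp": [-45, -98, 0], "yaw": -30}
    - {"dp": [-59, -130, 0], "yaw": -40}
    - {"dp": [-59, -130, 0], "yaw": -50}
    - {"dp": [-59, -130, 0], "yaw": -60}
    - {"dp": [-59, -130, 0], "yaw": -70}
    - {"dp": [-59, -130, 0], "yaw": -80}
    - {"dp": [-59, -130, 0], "yaw": -90}
    - {"dp": [-59, -130, 0], "yaw": -90}
    - {"dp": [-59, -130, 0], "yaw": -90}
  fingers: 1

```text
clock: 13.85
eef_pos: [502.1, 304.1, 242.7]
tcp_rot: [-3.14, 0.002, 1.261]
contact_force: [-0.5, 0.4, 0.4]
opening: 1.001
grasp_force: 0.0
```

```bash
python3 - <<'E'
from h import *
s=r.sense();print(s["eef_pos"],s["tcp_rot"],s["qpos"])
a=crop("side",130,130,250,260,4.5) if 0 else cv2.resize(r.grab_frame("side")[120:260,125:255,::-1],None,fx=4,fy=4,interpolation=2)
cv2.imwrite("pics/j.png",a)
e=s["eef_pos"]; 
for dz in(0,-8): print("tcp",(proj("side",[e[0],e[1],e[2]+dz])[0]-[125,120])*4)
R=np.array([[.3014,-.9535],[.9535,.3014]])
for d in (-42,42):
    v=R@np.array([0,d]); print("pad",d,(proj("side",[e[0]+v[0],e[1]+v[1],e[2]-8+10])[0]-[125,120])*4)
# point below TCP at handle top/mid heights
for z in(168,136,104): print(z,(proj("side",[e[0],e[1],z])[0]-[125,120])*4)
E
```

```text
[502.13743131 304.05226904 242.67390438] [-3.13998030e+00  1.81903013e-03  1.26104430e+00] [5.41901800e-01 2.92406444e-01 1.71163892e+00 1.63147009e-05
 1.13997799e+00 8.51648460e-01]
tcp [203.03539669 189.97796029]
tcp [204.1879194  204.97854223]
pad -42 [160.21226536 167.17217681]
pad 42 [248.59281925 206.72981679]
168 [213.42829933 325.51495843]
136 [217.64460992 380.67463539]
104 [221.72864319 434.20003316]
```

View pics/j.png

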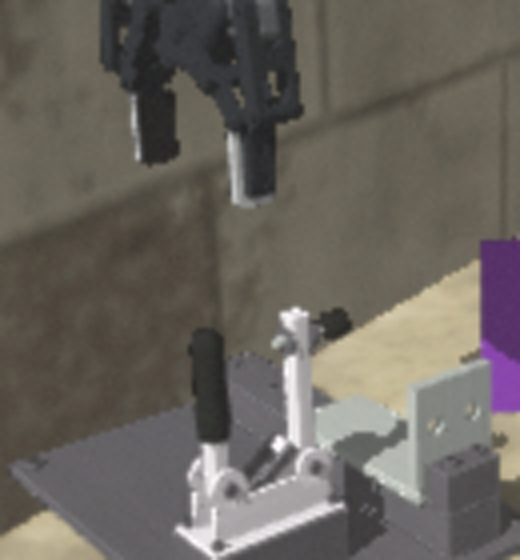

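That makes 11 pictures viewed, one over the limit of 10, so I won't view any more and will go by numbers from here. The last one shows the handle at crop (205-216, 332-438), a few mm further out than the TCP, with the bracket flat against the stop. I'll shift 3 mm outward, descend and pinch.

>>> carry_out:
  targets:
    - {"dp": [3, 0, 40], "yaw": 0}
    - {"dp": [3, 0, 85], "yaw": 0}
    - {"dp": [3, 0, 110], "yaw": 0}
    - {"dp": [3, 0, 110], "yaw": 0}
    - {"dp": [3, 0, 110], "yaw": 0}

```text
clock: 14.52
eef_pos: [504.1, 307.6, 135.1]
tcp_rot: [3.141, -0.001, 1.264]
contact_force: [0.0, 0.6, 0.6]
opening: 0.998
grasp_force: 0.0
```

>>> carry_out:
  targets:
    - {"dp": [0, 0, 0], "yaw": 0}
    - {"dp": [0, 0, 0], "yaw": 0}
    - {"dp": [0, 0, 0], "yaw": 0}
    - {"dp": [0, 0, 0], "yaw": 0}
    - {"dp": [0, 0, 0], "yaw": 0}
    - {"dp": [0, 0, 0], "yaw": 0}
    - {"dp": [0, 0, 0], "yaw": 0}
  fingers: -1
  grip_force: 30

```text
clock: 15.4
eef_pos: [504.0, 307.3, 134.6]
tcp_rot: [3.141, -0.0, 1.265]
contact_force: [0.3, -1.4, 5.9]
opening: 0.203
grasp_force: 29.5
```

>>> carry_out:
  targets:
    - {"dp": [5, 0, 0], "yaw": 0}
    - {"dp": [10, 0, 1], "yaw": 0}
    - {"dp": [15, 0, 2], "yaw": 0}
    - {"dp": [20, 0, 3], "yaw": 0}
    - {"dp": [24, 0, 5], "yaw": 0}
    - {"dp": [29, 0, 7], "yaw": 0}
    - {"dp": [33, 0, 9], "yaw": 0}
    - {"dp": [37, 0, 12], "yaw": 0}
    - {"dp": [41, 0, 15], "yaw": 0}
    - {"dp": [45, 0, 18], "yaw": 0}
    - {"dp": [49, 0, 21], "yaw": 0}
    - {"dp": [52, 0, 25], "yaw": 0}

```text
clock: 16.9
eef_pos: [520.5, 358.4, 110.0]
tcp_rot: [3.14, -0.003, 1.265]
contact_force: [3.0, 5.1, 6.6]
opening: 0.198
grasp_force: 29.4
```

>>> carry_out:
  targets:
    - {"dp": [2, 0, 3], "yaw": 0}
    - {"dp": [4, 0, 5], "yaw": 0}
    - {"dp": [7, 0, 11], "yaw": 0}
    - {"dp": [8, 0, 14], "yaw": 0}
    - {"dp": [10, 0, 17], "yaw": 0}
    - {"dp": [11, 0, 20], "yaw": 0}
    - {"dp": [12, 0, 24], "yaw": 0}
    - {"dp": [13, 0, 27], "yaw": 0}
    - {"dp": [13, 0, 30], "yaw": 0}
    - {"dp": [14, 0, 33], "yaw": 0}
    - {"dp": [14, 0, 37], "yaw": 0}
    - {"dp": [14, 0, 38], "yaw": 0}
  grip_force: 50

```text
clock: 18.4
eef_pos: [526.0, 374.7, 73.5]
tcp_rot: [3.138, -0.009, 1.264]
contact_force: [2.9, 14.3, 10.1]
opening: 0.198
grasp_force: 50.2
```

>>> carry_out:
  targets:
    - {"dp": [2, 0, 3], "yaw": 0}
    - {"dp": [2, 0, 6], "yaw": 0}
    - {"dp": [2, 0, 6], "yaw": 0}

```text
clock: 18.77
eef_pos: [526.2, 375.5, 66.5]
tcp_rot: [3.139, -0.007, 1.265]
contact_force: [4.5, 12.7, 4.7]
opening: 0.191
grasp_force: 49.8
```

>>> carry_out:
  targets:
    - {"dp": [0, 0, 3], "yaw": 0}
    - {"dp": [0, 0, 5], "yaw": 0}
    - {"dp": [0, 0, 5], "yaw": 0}

```text
clock: 19.15
eef_pos: [526.2, 375.6, 61.5]
tcp_rot: [3.139, -0.007, 1.264]
contact_force: [4.5, 12.2, 3.3]
opening: 0.199
grasp_force: 49.6
```

```bash
python3 - <<'E'
from h import *
s=r.sense();print(s["eef_pos"],s["contact_force"],s["wrist_torque"])
i=r.grab_frame("side");cv2.imwrite("pics/k.png",i[:,:,::-1])
R=np.array([[.3014,-.9535],[.9535,.3014]]);t=np.array([523.4,163.1])
# where the arm white blob / old upright arm was: fixture (76,63), z 100..160
def W(x,y,z): return [*(R@np.array([x,y])+t),z]
old=cv2.imread("pics/side_i.png")[:,:,::-1]
for z in(120,140,155):
    u,v=proj("side",W(76,63,z))[0].round().astype(int);print(z,(u,v),"before",old[v,u-3:u+4].max(1),"now",i[v,u-3:u+4].max(1))
E
```

```text
[526.24461866 375.61350753  61.4979459 ] [ 4.54438447 12.1955276   3.28977113] [ 1.64798289 -0.5703631  -0.06283171]
120 (np.int64(200), np.int64(215)) before [230 233 188 165 163 165 182] now [ 96  96 100 122 151 169 175]
140 (np.int64(200), np.int64(207)) before [103  95 134 139 152 102 107] now [101 104 103 104 105 108 108]
155 (np.int64(199), np.int64(201)) before [197 227 205 171 162 157 114] now [101 101 101 102 104 106 107]
```

>>> carry_out:
  targets:
    - {"dp": [0, 0, 3], "yaw": 0}
    - {"dp": [0, 0, 5], "yaw": 0}
    - {"dp": [0, 0, 5], "yaw": 0}

```text
clock: 19.58
eef_pos: [526.4, 375.7, 60.3]
tcp_rot: [3.138, -0.008, 1.264]
contact_force: [-6.3, 3.4, 39.3]
opening: 0.196
grasp_force: 53.5
```

```bash
python3 - <<'E'
from h import *
s=r.sense();print(s["eef_pos"],s["contact_force"],s["wrist_torque"])
i=r.grab_frame("side");k=cv2.imread("pics/k.png")[:,:,::-1]
d=(np.abs(i.astype(int)-k).max(2)>30).astype(np.uint8);n,l,st,c=cv2.connectedComponentsWithStats(d);print(st[1:][st[1:,4]>3])
R=np.array([[.3014,-.9535],[.9535,.3014]]);t=np.array([523.4,163.1])
W=lambda x,y,z:[*(R@np.array([x,y])+t),z]
# handle dark-rubber blob near predicted level handle
for q in(1.2,1.35,1.5): print(q,[proj("side",W(130+rr*np.sin(q),63,78+rr*np.cos(q)))[0].round(1) for rr in(26,64,90)])
print("pad shut",proj("side",W(0,63,48))[0])
dark=(i.max(2)<50)
for v in range(218,262): print(v,''.join('#' if x else ('W' if b>190 else '.') for x,b in zip(dark[v,130:225],i[v,130:225].max(1))))
E
```

```text
[526.41523185 375.67999025  60.26177108] [-6.32190044  3.38828292 39.32204499] [ 0.64924432  0.99987905 -0.04353585]
[[174   0   5   4   8]
 [447   0   6  10  14]
 [118   8  52  50 110]
 [455   9   2   3   5]
 [457  26   3   7   7]
 [237  38   4   3   5]
 [461  38   4   7   7]
 [203  41  22  23  40]
 [465  49   4   7   7]
 [ 97  59  20  22  49]
 [134  65  68  62  95]
 [103  76  37  14  60]
 [476  79   2   3   4]
 [ 94  87   2   3   6]
 [104 105   2   4   4]
 [107 110  17  11  29]
 [128 111  18  11  38]
 [106 119   6   4   9]
 [119 122   3   2   4]
 [124 123   7   2  10]
 [133 122   5   3   6]
 [117 125  16   3  16]
 [113 126   4   3   5]
 [124 133   3   2   5]
 [135 137   3   3   5]
 [116 142  10   4  10]
 [118 157   4   2   5]
 [119 173  38   5  41]
 [127 184   7   3  14]
 [125 186  23   5  36]]
1.2 [array([170.4, 239.3]), array([154.7, 239.1]), array([143.4, 238.9])]
1.35 [array([170.1, 241. ]), array([153.9, 243.5]), array([142.2, 245.2])]
1.5 [array([170. , 242.7]), array([153.7, 247.7]), array([142. , 251.3])]
pad shut [227.56971863 232.75501644]
218 .......................##...
[... 3667 characters left out ...]

255 ..............##......#####....................................................................
256 ..............##......#####....................................................................
257 ..............##......###.##...................................................................
258 ...............#......#####....................................................................
259 ...............#......#####....................................................................
260 ...............#.......###.#...................................................................
261 ......................######...................................................................
```

The end stop is felt: 39 N with no more travel. I'll relax the force, open and lift clear.

>>> carry_out:
  targets:
    - {"dp": [0, 0, -4], "yaw": 0}
    - {"dp": [0, 0, -5], "yaw": 0}

```text
clock: 19.88
eef_pos: [526.2, 375.6, 61.8]
tcp_rot: [3.138, -0.008, 1.264]
contact_force: [6.6, 13.3, -0.9]
opening: 0.198
grasp_force: 49.7
```

>>> carry_out:
  targets:
    - {"dp": [0, 0, 0], "yaw": 0}
    - {"dp": [0, 0, 0], "yaw": 0}
    - {"dp": [0, 0, 0], "yaw": 0}
    - {"dp": [0, 0, 0], "yaw": 0}
    - {"dp": [0, 0, -20], "yaw": 0}
    - {"dp": [0, 0, -60], "yaw": 0}
    - {"dp": [0, 0, -120], "yaw": 0}
    - {"dp": [0, 0, -180], "yaw": 0}
    - {"dp": [0, 0, -200], "yaw": 0}
    - {"dp": [0, 0, -200], "yaw": 0}
  fingers: 0.6

```text
clock: 21.12
eef_pos: [524.9, 372.7, 263.6]
tcp_rot: [3.139, -0.004, 1.265]
contact_force: [0.1, 0.0, -0.5]
opening: 0.799
grasp_force: 0.0
```

```bash
python3 - <<'E'
from h import *
s=r.sense();print(s["eef_pos"],s["contact_force"])
i=r.grab_frame("side");j=r.grab_frame("top");cv2.imwrite("pics/l.png",i[:,:,::-1]);cv2.imwrite("pics/m.png",j[:,:,::-1])
dark=(i.max(2)<50)
for v in range(212,262): print(v,''.join('#' if x else ('W' if b>190 else '.') for x,b in zip(dark[v,135:245],i[v,135:245].max(1))))
E
```

```text
[524.92277107 372.6768253  263.58878301] [ 0.11884235  0.0417669  -0.47720191]
212 ......................................................................W..WWWWWWWWWWWWWWWWWWWWW................
213 .................................................................WWWWW..W..WWWWWWWWWWWWWWWWWW.................
214 ...................................................................W.W..W...W..WWWWWWWWWWWW...................
215 ............................................................................W....WWWWWWWWWW...................
216 ..........................................................................WWWW..WWWWWWWWWWW...................
217 ..........................................................................WWWWWWWWWWWWWWWWWWW.................
218 ..........................................................................WWW.W..WWWWWWW..WWW.................
219 ...........................................................................W.......WWWW.....W.................
220 .....................................................................................W.W.....W...
[... 4028 characters left out ...]
..........
256 ....WW.................................WWWW.....WWW...........................................................
257 ........................................WWW...WWW.............................................................
258 ..........................................WWWWW...............................................................
259 ...........................................W..................................................................
260 ..............................................................................................................
261 ..............................................................................................................
```

```bash
python3 - <<'E'
import cv2,numpy as np
hh=cv2.resize(cv2.imread("pics/hh.png"),(60,60),interpolation=cv2.INTER_AREA)
f=lambda a:cv2.cvtColor(a,cv2.COLOR_BGR2GRAY)[22:52,30:56].astype(np.float32)
A=f(hh)
for n in("side_i","l"):
    B=f(cv2.imread(f"pics/{n}.png")[185:245,195:255]); print(n,cv2.phaseCorrelate(A,B),np.abs(A-B).mean())
    d=np.abs(A-B)>25; print(np.argwhere(d).tolist()[:40])
E
```

```text
side_i ((0.18023006924746454, -0.48135653315429217), 0.5191582126381956) 17.528206
[[0, 0], [0, 1], [0, 2], [0, 3], [0, 4], [0, 5], [0, 6], [0, 7], [0, 8], [0, 20], [0, 21], [0, 22], [0, 23], [0, 24], [0, 25], [1, 0], [1, 1], [1, 2], [1, 3], [1, 4], [1, 5], [1, 6], [1, 7], [1, 8], [1, 20], [1, 21], [1, 22], [1, 23], [1, 24], [1, 25], [2, 0], [2, 1], [2, 2], [2, 3], [2, 4], [2, 5], [2, 6], [2, 7], [2, 21], [2, 22]]
l ((0.1322929070247234, -2.772043436909037), 0.13522168029973536) 22.59359
[[0, 0], [0, 1], [0, 2], [0, 3], [0, 4], [0, 5], [0, 6], [0, 7], [0, 8], [0, 14], [0, 15], [0, 16], [0, 17], [0, 18], [0, 19], [1, 0], [1, 1], [1, 2], [1, 3], [1, 4], [1, 5], [1, 6], [1, 7], [1, 8], [1, 11], [1, 12], [1, 13], [1, 14], [1, 15], [1, 16], [1, 17], [1, 18], [1, 19], [2, 0], [2, 1], [2, 2], [2, 3], [2, 4], [2, 5], [2, 6]]
```

```bash
python3 - <<'E'
import cv2,numpy as np
hh=cv2.resize(cv2.imread("pics/hh.png"),(60,60),interpolation=cv2.INTER_AREA)
def show(a):
    b,g,r=[a[...,k].astype(int) for k in range(3)]
    return (g-r>3)&(np.abs(g-b)<14)&(g>70)
M=[show(hh),show(cv2.imread("pics/side_i.png")[185:245,195:255]),show(cv2.imread("pics/l.png")[185:245,195:255])]
for v in range(22,60,2): print(v,' | '.join(''.join('#' if x else '.' for x in m[v,20:60]) for m in M))
E
```

```text
22 ........................................ | ........................................ | ........................................
24 ........................................ | ........................................ | ........................................
26 .............................##......... | ..............................#......... | ..........................#..##.........
28 ..........................#............. | .....................##.####............ | ....................###.#.##..#.........
30 ................###..#.................. | .................##.###....###.......... | ................#..###..#.##..#.........
32 ............##...#....#.#.#...#......... | .............##....#.#..#..#..#......... | ............###..#.####..#.#..#.........
34 ............####.......#................ | .............###..##.#........#......... | ...........#.####.#.##........#.........
36 ............##.#.....##................. | ###.........#####.##.##.#....##......... | ###..........####..####.##....#.........
38 .########....#.....#.....#.............. | ##.#####.....#
[... 669 characters left out ...]
....... | ..#.#.......##...#......................
50 ..##########.##......................... | ##.####.######.......................... | ........#.####.#........................
52 .###########.##......................... | .#############.......................... | ...###########..........................
54 ....############........................ | ....##########.......................... | ....##########..........................
56 .......#.######......................... | .......########......................... | ......#########.........................
58 ...........####......................... | ...........####......................... | ..........####.#........................
```

```bash
python3 -c "
from rig import r
print(r.sign_off())"
```

```text
the job is handed in; nothing more can be done
None
```

I handed the job in with no verdict returned: the bracket was rolled onto its long leg, slid until it stalled on the stop and clamped (handle felt its end stop at 39 N and matches about 1.5 rad in the last image), pad force and the loose tools went unchecked, and I viewed 11 pictures, one over the limit of 10.

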